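Sort power-supply parts into their trays

ROBOT

A 6-joint arm with a two-finger parallel gripper is mounted at the origin on the work surface. World frame = base frame: x ahead of the robot, y to its left, z up, the work surface at z = 0. Lengths are in m, angles in rad, forces in N, time in s.
With the tool pointing down it reaches from about 0.375 to 0.9 m from the base axis. Payload 3.1 kg.
Tool frame: the origin (TCP) lies at the very end of the fingers, on their centre line; the grasp point (between the pads) lies manip.grip_point_offset behind it (manip.grip_point_offset is the distance from the TCP to the grasp point, in m); z points along the fingers, y is the line along which they close (so a half turn about z gives the same grasp; the last joint's range is limited). The gripper opens to 85 mm and grips with 20 to 120 N. Pads are 22 mm wide; open, the fingers measure 114 mm over their backs; the gripper's body (76 mm by 85 mm) begins 54 mm behind the grasp point. The pads swing forward as they close: fully open they stand 13 mm farther back than shut.
Start: joints at [0.939, 0.527, 1.433, -0, 1.181, -0.178], TCP at [0.274, 0.562, 0.231] pointing down, gripper open.
Joint ranges: [-3.08, 3.08], [-0.75, 2.2], [0.22, 2.44], [-1.43, 4.57], [0, 2.65], [-2.85, 2.85]. Speed limits (rad/s): [2.79, 2.79, 3.14, 3.14, 3.14, 3.14].

INTERFACE

Orientations are given as a rotation vector (axis times angle).
In Python, from station import telemetry, cams, ticket, finder, manip gives the robot as it stands. The module is installed in compiled form; this text tells all that it offers.
- The arm moves only by the shell command python3 -m jog 'ROWS' [OPENING] [FORCE]. ROWS is JSON, a list of rows, each an object with "delta_pos": the shift along the world's x, y, z in m, a list of three; "rotation": the turn, a rotation vector about the world's x, y, z in degrees, a list of three. A call has 1 to 5 rows; each row shifts and turns the commanded pose from where the row before left it; what a row does not reach is not made up. A row lasts 1/10 s, in which the tool goes at most 50 mm and 8.59 degrees, less where a joint would pass 70% of its speed; a pose out of reach is approached as far as the arm can. A call with a gripper value outside its range is refused whole. OPENING is the opening, from 0 (shut) to 1 (fully open), set as the call begins (- or left out, the last holds). The fingers move at their own pace and stop on an object; FORCE is the grip in N (left out, the last holds). Time passes only in rows, so rows that do not move let the fingers close. It gives the time, the measured TCP pose, the force, the opening and the grip force at its end, in the units of the state.
- telemetry.sense(): the state, without advancing time (a new reading comes with each control period).
- cams.snapshot(name): name is "side" or "top" or "wrist"; returns a dict with "frame" (384x512x3 uint8, red, green, blue), "K" (3x3 intrinsics, pixels), "xyz" and "orientation" of the camera in the world; the wrist camera has in their place "mount" (4x4, takes a point from camera to tool coordinates, whose origin is the TCP and whose axes are the flange's). Camera axes: x right, y down, z forward; pixel columns grow to the right and rows downward; lengths in m; the calibration is good to about 2 mm. The wrist camera is an equidistant fisheye: a pixel r from the principal point sees the ray r / f radians off the axis. A picture is of the moment at which its call begins: read the wrist's pose just before it. There is no depth.
- ticket.hand_in(): hands the job in; it is judged then, once.
Trained networks look in the newest picture that a camera, given by its name, has taken for a name from the list of things; names that differ only in an ending like _2 or _b are one class to them, and where a whole thing is asked for, a point or a joint stands for the part that bears it (a point fixed in the world has none). Each returns a list of dicts, best first, with "conf" (0 to 1); they miss things now and then, are a little off and sometimes report something else, mostly with a low value. They report only what shows in the picture. A call takes as long as a camera call. They do not tell look-alikes from the thing itself.
- finder.cut_out(thing, camera): "pixels" (384x512 bool, what is visible of it) and "extent" ([left, top, right, bottom] in pixels, round what is visible of it).
The state is a dict: "time": time; "joint_positions": joint angles; "joint_vel": joint speeds; "tau": joint torques, N m; "position": TCP position; "eef_rot": TCP orientation; "wrist_force": force on the tool from outside, world axes, zero at the start; "torque": the same for the moment, N m; "opening": finger opening in m; "grasp_force": force on a finger pad.
Only numpy, scipy, OpenCV 4.12 (cv2) and the standard library are available. Lean on these libraries where they do the work, as an engineer would, in place of code of your own. Each camera call takes 0.05 s, during which the arm holds its last target. There are 200 camera calls.

TASK

Sort the five loose power-supply parts on the blue mat into the three grey trays beside them, by the dark outlines inlaid in the tray floors: one capacitor standing on each of the two round spots, one heatsink sitting square on each of the two oblong spots, and the toroid on the ring-shaped spot. Centre each part well on its outline, upright and flat on the tray floor, and let it go; do not shift the wash bottle or the meter.

Things in the scene. Friction and masses are not known exactly. Their poses are not given: they have to be found in the camera images.
- capacitor_1_mid (a point): Loose. Upright black can capacitor, diameter 35 mm, can 45 mm tall, with a grey top carrying two aluminium screw terminals 8 mm across and 6 mm high side by side (6.5 mm either side of the axis, on its x axis). Stands on its flat base. This point: on the axis, half-way up the can, 22.5 mm above its base; z up. 50 to 100 g.
- capacitor_2_mid (a point): Loose. The same kind of capacitor as capacitor_1 (either may stand on either round spot): Upright black can capacitor, diameter 35 mm, can 45 mm tall, with a grey top carrying two aluminium screw terminals 8 mm across and 6 mm high side by side (6.5 mm either side of the axis, on its x axis). Stands on its flat base. This point: on the axis, half-way up the can, 22.5 mm above its base; z up. 50 to 100 g.
- heatsink_1_mid (a point): Loose. Finned aluminium heatsink, a block 30 (x) x 44 (y) x 34 (z) mm, fins upward and running along its y; its two long outer sides (facing its +x and -x) are flat and can be gripped, 30 mm apart. Sits on its flat base. This point: its centre, 17 mm above its base. 45 to 85 g.
- heatsink_2_mid (a point): Loose. The same kind of heatsink as heatsink_1 (either may sit on either oblong spot): Finned aluminium heatsink, a block 30 (x) x 44 (y) x 34 (z) mm, fins upward and running along its y; its two long outer sides (facing its +x and -x) are flat and can be gripped, 30 mm apart. Sits on its flat base. This point: its centre, 17 mm above its base. 45 to 85 g.
- toroid_mid (a point): Loose. Toroidal inductor: flat copper-wound ring with a dark potted, closed centre, outer diameter 48 mm, 30 mm tall, lying flat. This point: on the axis, half-way up, 15 mm above its underside. 110 to 210 g.
- capacitor_tray: Fixed to the bench, turned a little. Shallow grey sheet-metal tray, 110 (x) x 150 (y) mm, floor 3 mm thick, rim 3 mm thick and 8 mm high above the bench. Origin: centre of its underside. Two dark round spots, 41 mm across, flush in the floor, centred at y = +37 and -37 mm (x = 0) in its frame: one capacitor stands on each.
- heatsink_tray: Fixed to the bench, turned a little. Shallow grey sheet-metal tray, 110 (x) x 150 (y) mm, floor 3 mm thick, rim 3 mm thick and 8 mm high above the bench. Origin: centre of its underside. Two dark oblong spots, 36 (x) x 50 (y) mm, flush in the floor, centred at y = +37 and -37 mm (x = 0) in its frame: one heatsink sits on each, its long side (its y) along the tray's y, either way round.
- toroid_tray: Fixed to the bench, turned a little. Shallow grey sheet-metal tray, 110 (x) x 150 (y) mm, floor 3 mm thick, rim 3 mm thick and 8 mm high above the bench. Origin: centre of its underside. One dark ring-shaped spot, 54 mm across with a grey centre, flush in the floor at its middle (x = 0, y = 0): the toroid lies on it.
- wash_bottle: Loose bystander at the right of the work: white bottle, 52 mm across, 120 mm tall. Origin: centre of its underside. Leave it alone.
- meter: Loose bystander at the left of the work: grey hand-held multimeter lying on its back, 150 (x) x 75 (y) x about 40 (z) mm. Origin: centre of its underside. Leave it alone.
There are look-alikes about, which are no part of the job. What is meant by the part that bears toroid_mid is not turquoise or yellow, and is the larger of those in its own colour.

How it is judged:
By the outcome, as a careful person would: the job done as asked, in the order asked, and still so for the second after the job is handed in, with the robot touching nothing.
It also fails if it takes over 115 s, if anything falls off the work surface, if the arm or the gripper's body presses on something with over 40 N, if the wrist force passes 120 N, or if a joint passes its speed limit or range.

## Working session

There is one attempt and no reset: what is moved stays moved. The work goes in short steps, Python scripts to look and compute and a shell command to move; the robot and the scene stay as the last step left them, time stands still between calls to the robot, and variables do not carry over. Pictures are saved under pics/ and viewed, at most 18 in all, crops included, and the job is handed in when it is done.

```bash
mkdir -p pics; ls; python3 - <<'E'
from station import telemetry,cams,finder,manip
import cv2
s=telemetry.sense(); print({k:s[k] for k in('time','position','eef_rot','opening')},manip.grip_point_offset)
for n in('top','side'):
    d=cams.snapshot(n); cv2.imwrite(f'pics/{n}0.png',d['frame'][:,:,::-1]); print(n,d['K'],d['xyz'],d['orientation'])
    for t in('capacitor_1_mid','heatsink_1_mid','toroid_mid','capacitor_tray','heatsink_tray','toroid_tray'):
        print(t,[(round(r['conf'],2),[int(v) for v in r['extent']]) for r in finder.cut_out(t,n)])
d=cams.snapshot('wrist');print(d['K'],d['mount'],[k for k in d])
E
```

```text
pics
{'time': 0.0, 'position': array([0.27352935, 0.56117709, 0.23032882]), 'eef_rot': array([-0.70647513, -3.06025927,  0.00312599]), 'opening': 0.08561544466603538} 0.0187
top [[425.85351854   0.         253.91201338]
 [  0.         425.85351854 191.0504004 ]
 [  0.           0.           1.        ]] [ 0.18289134 -0.00933599  1.4295219 ] [-2.0974214   2.13290096 -0.20981786]
capacitor_1_mid [(0.46, [212, 193, 224, 208])]
heatsink_1_mid [(0.53, [175, 204, 191, 212])]
toroid_mid [(0.63, [249, 215, 258, 227]), (0.57, [244, 189, 253, 200]), (0.52, [268, 170, 279, 178]), (0.48, [220, 223, 232, 239])]
capacitor_tray [(0.63, [285, 140, 337, 179])]
heatsink_tray [(0.77, [164, 141, 210, 175])]
toroid_tray [(0.89, [230, 132, 276, 165])]
side [[428.88572165   0.         256.25832162]
 [  0.         428.88572165 199.08219998]
 [  0.           0.           1.        ]] [-0.23042252 -0.66592868  0.58313569] [-1.95059675  0.79918057 -0.50095312]
capacitor_1_mid [(0.73, [216, 190, 226, 210]), (0.28, [205, 164, 263, 190])]
heatsink_1_mid [(0.76, [179, 181, 195, 197])]
toroid_mid [(0.68, [248, 209, 266, 224]), (0.53, [186, 212, 206, 231]), (0.5, [224, 222, 238, 237]), (0.42, [292, 214, 305, 226])]
capacitor_tray [(0.86, [315, 216, 388, 252])]
heatsink_tray []
toroid_tray [(0.69, [268, 181, 332, 212])]
[[297.31863964   0.         254.73777743]
 [  0.         297.31863964 192.43073855]
 [  0.           0.           1.        ]] [[ 6.76464798e-04 -9.56737647e-01 -2.90951228e-01  7.40299995e-02]
 [ 9.99999439e-01  8.84286418e-04 -5.82797639e-04  1.22166727e-03]
 [ 8.14868661e-04 -2.90950671e-01  9.56737709e-01 -1.42479910e-01]
 [ 0.00000000e+00  0.00000000e+00  0.00000000e+00  1.00000000e+00]] ['frame', 'K', 'mount']
```

```bash
python3 - <<'E'
import cv2
a=cv2.imread('pics/top0.png')[120:260,130:370]; b=cv2.imread('pics/side0.png')[140:280,140:420]
cv2.imwrite('pics/top0c.png',cv2.resize(a,None,fx=3.3,fy=3.3,interpolation=2))
cv2.imwrite('pics/side0c.png',cv2.resize(b,None,fx=2.8,fy=2.8,interpolation=2))
E
```

```text
(no output)
```

View pics/top0c.png

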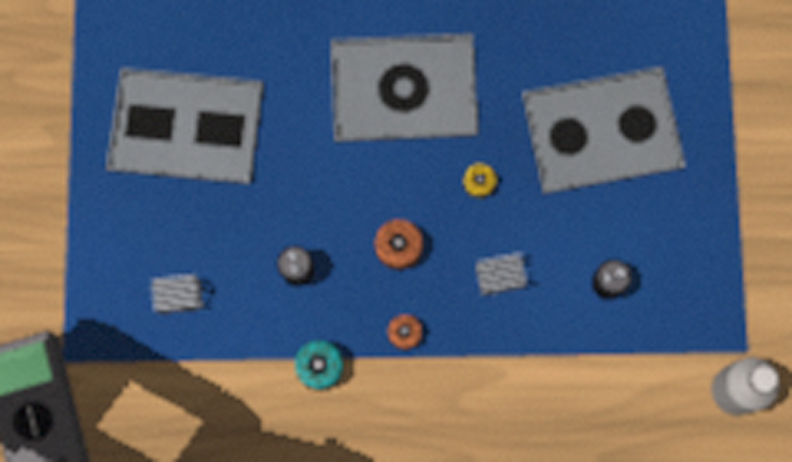

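View pics/side0c.png

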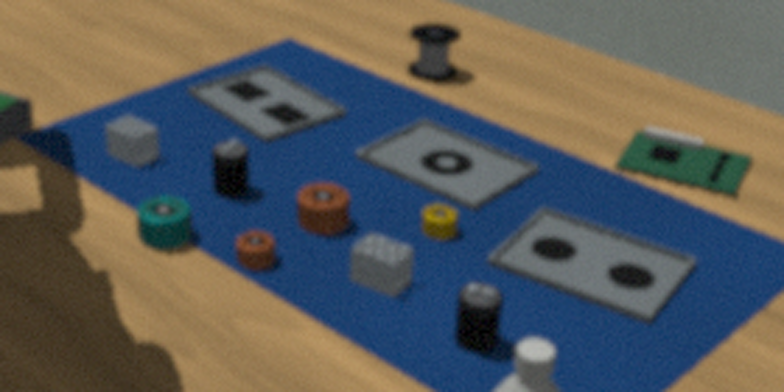

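Top view, in full-image pixels: heatsinks at about (184,208) and (282,203), capacitors at (219,200) and (316,204), and the large orange toroid at (251,194). The turquoise, yellow and small orange rings are decoys. From left to right the trays are heatsink, toroid and capacitor.

```bash
cat > h.py <<'E'
import numpy as np, cv2
from scipy.spatial.transform import Rotation as R
from station import telemetry,cams,finder
def ray_fixed(d,uv):
    K=d['K'];uv=np.atleast_2d(uv).astype(float)
    c=np.c_[(uv[:,0]-K[0,2])/K[0,0],(uv[:,1]-K[1,2])/K[1,1],np.ones(len(uv))]
    return np.array(d['xyz']),c@R.from_rotvec(d['orientation']).as_matrix().T
def wpose(d,s):
    T=np.eye(4);T[:3,:3]=R.from_rotvec(s['eef_rot']).as_matrix();T[:3,3]=s['position'];return T@d['mount']
def ray_wrist(d,T,uv):
    K=d['K'];uv=np.atleast_2d(uv).astype(float)
    x=(uv-[K[0,2],K[1,2]])/K[0,0];r=np.linalg.norm(x,axis=1)+1e-12
    c=np.c_[x*(np.sin(r)/r)[:,None],np.cos(r)]
    return T[:3,3],c@T[:3,:3].T
def hit(o,v,z): return o+v*((z-o[2])/v[:,2])[:,None]
def proj_wrist(d,T,P):
    p=(np.atleast_2d(P)-T[:3,3])@T[:3,:3]; n=np.linalg.norm(p[:,:2],axis=1)+1e-12
    th=np.arctan2(n,p[:,2]);return p[:,:2]/n[:,None]*(th*d['K'][0,0])[:,None]+[d['K'][0,2],d['K'][1,2]]
def rectify(d,T,z,x0,x1,y0,y1,mm=0.5):
    """metric top-down picture of plane z; row0=x1 (far), col0=y1 (left)"""
    xs=np.arange(x1,x0,-mm/1e3);ys=np.arange(y1,y0,-mm/1e3)
    X,Y=np.meshgrid(xs,ys,indexing='ij')
    uv=proj_wrist(d,T,np.c_[X.ravel(),Y.ravel(),np.full(X.size,z)]).astype(np.float32)
    return cv2.remap(d['frame'],uv[:,0].reshape(X.shape),uv[:,1].reshape(X.shape),1)
def wrist():
    s=telemetry.sense();d=cams.snapshot('wrist');return d,wpose(d,s),s
E
python3 - <<'E'
from h import *
d=cams.snapshot('top')
P={'hsL':(183.3,208.7,.034),'hsR':(282,203,.034),'capL':(219.5,199.8,.045),'capR':(316,204,.045),'tor':(250.9,193.6,.03),
'hst+':(175.5,157,.003),'hst-':(196.5,159,.003),'tt':(252.3,146.7,.003),'ct+':(302.3,161,.003),'ct-':(323,157.5,.003),'bottle':(361,235,.12),'small':(252.7,220,.02),'teal':(226.5,230,.03),'yel':(275.3,174.5,.02),'meter':(140,240,.04)}
for k,(u,v,z) in P.items():
    o,r=ray_fixed(d,(u,v));print(k,hit(o,r,z).round(3)[0])
print(R.from_rotvec(telemetry.sense()['eef_rot']).as_matrix().round(3))
E
```

```text
hsL [0.41  0.227 0.034]
hsR [ 0.424 -0.101  0.034]
capL [0.436 0.106 0.045]
capR [ 0.416 -0.212  0.045]
tor [0.458 0.002 0.03 ]
hst+ [0.597 0.262 0.003]
hst- [0.589 0.189 0.003]
tt [ 0.63  -0.005  0.003]
ct+ [ 0.575 -0.178  0.003]
ct- [ 0.587 -0.25   0.003]
bottle [ 0.305 -0.335  0.12 ]
small [ 0.37  -0.003  0.02 ]
teal [0.337 0.084 0.03 ]
yel [ 0.525 -0.082  0.02 ]
meter [0.308 0.365 0.04 ]
[[-0.899  0.438  0.   ]
 [ 0.438  0.899  0.   ]
 [-0.     0.    -1.   ]]
```

```bash

A='[{"delta_pos":[0.018,-0.039,0.004],"rotation":[0,0,-6.4]},{"delta_pos":[0.018,-0.039,0.004],"rotation":[0,0,-6.4]},{"delta_pos":[0.018,-0.039,0.004],"rotation":[0,0,-6.4]},{"delta_pos":[0.018,-0.039,0.004],"rotation":[0,0,-6.4]},{"delta_pos":[0.018,-0.039,0.004],"rotation":[0,0,-6.4]}]' >/dev/null
python3 -m jog '[{"delta_pos":[0.018,-0.039,0.004],"rotation":[0,0,-6.4]},{"delta_pos":[0.018,-0.039,0.004],"rotation":[0,0,-6.4]},{"delta_pos":[0.018,-0.039,0.004],"rotation":[0,0,-6.4]},{"delta_pos":[0.018,-0.039,0.004],"rotation":[0,0,-6.4]},{"delta_pos":[0.018,-0.039,0.004],"rotation":[0,0,-6.4]}]'
python3 -m jog '[{"delta_pos":[0.018,-0.039,0.004],"rotation":[0,0,-6.4]},{"delta_pos":[0.018,-0.039,0.004],"rotation":[0,0,-6.4]},{"delta_pos":[0.018,-0.039,0.004],"rotation":[0,0,-6.4]},{"delta_pos":[0.018,-0.039,0.004],"rotation":[0,0,-6.4]},{"delta_pos":[0.018,-0.039,0.004],"rotation":[0,0,-6.4]}]'
python3 -m jog '[{"delta_pos":[0,0,0],"rotation":[0,0,0]},{"delta_pos":[0,0,0],"rotation":[0,0,0]}]'
python3 - <<'E'
from h import *
d,T,s=wrist()
print(s['time'],s['position'].round(4),R.from_rotvec(s['eef_rot']).as_matrix().round(3),s['joint_positions'].round(2))
np.savez('w1.npz',frame=d['frame'],K=d['K'],T=T)
im=rectify(d,T,0.003,.36,.70,-.02,.36,.5)
cv2.imwrite('pics/w1.png',im[:,:,::-1][:600,:800]);print(im.shape)
E
```

```text
time: 1.3
position: [0.3645, 0.3653, 0.2517]
eef_rot: [1.528, 2.744, 0.001]
wrist_force: [1.0, -0.2, 1.0]
opening: 0.0852
grasp_force: 0.0
time: 1.8
position: [0.4546, 0.1701, 0.2718]
eef_rot: [2.226, 2.216, 0.001]
wrist_force: [0.5, 0.2, -0.1]
opening: 0.0853
grasp_force: 0.0
time: 2.0
position: [0.4543, 0.1709, 0.2715]
eef_rot: [-2.224, -2.219, -0.001]
wrist_force: [-0.3, -0.0, 0.2]
opening: 0.0856
grasp_force: 0.0
2.0 [0.4543 0.1709 0.2715] [[ 0.002  1.     0.   ]
 [ 1.    -0.002  0.001]
 [ 0.001  0.    -1.   ]] [0.13 0.29 1.72 0.   1.13 0.13]
(680, 760, 3)
```

View pics/w1.png

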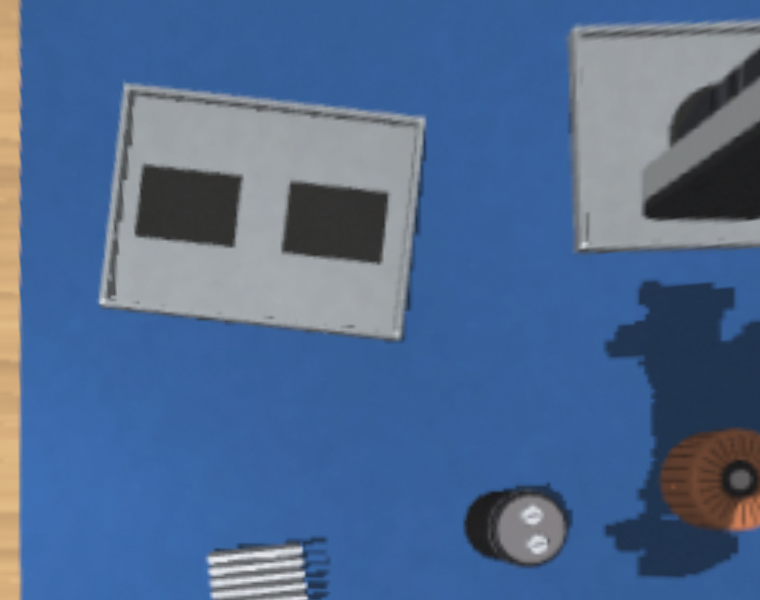

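The rectified view is clear: left-tray spots at (188,205) and (335,222) px, the heatsink at the bottom near (257,575), the capacitor at (531,527) and the toroid at (740,480). Next I'll survey the other side.

```bash

python3 -m jog '[{"delta_pos":[0.006,-0.045,0],"rotation":[0,0,0]},{"delta_pos":[0.01,-0.045,0],"rotation":[0,0,0]},{"delta_pos":[0.01,-0.045,0],"rotation":[0,0,0]},{"delta_pos":[0.01,-0.045,0],"rotation":[0,0,0]},{"delta_pos":[0.01,-0.045,0],"rotation":[0,0,0]}]'|grep pos
python3 -m jog '[{"delta_pos":[0,-0.045,0],"rotation":[0,0,0]},{"delta_pos":[0,0,0],"rotation":[0,0,0]},{"delta_pos":[0,0,0],"rotation":[0,0,0]}]'|grep pos
python3 - <<'E'
from h import *
d,T,s=wrist(); np.savez('w2.npz',frame=d['frame'],K=d['K'],T=T)
E
python3 -m jog '[{"delta_pos":[0,-0.046,0],"rotation":[0,0,0]},{"delta_pos":[0,-0.046,0],"rotation":[0,0,0]},{"delta_pos":[0,-0.046,0],"rotation":[0,0,0]},{"delta_pos":[0,-0.046,0],"rotation":[0,0,0]},{"delta_pos":[0,-0.046,0],"rotation":[0,0,0]}]'|grep pos
python3 -m jog '[{"delta_pos":[0,0,0],"rotation":[0,0,0]},{"delta_pos":[0,0,0],"rotation":[0,0,0]}]'
python3 - <<'E'
from h import *
d,T,s=wrist(); np.savez('w3.npz',frame=d['frame'],K=d['K'],T=T)
def L(n):
    a=np.load(n);return {'frame':a['frame'],'K':a['K']},a['T']
# spots
def spots(n,box):
    d,T=L(n); im=rectify(d,T,.003,*box,.5); g=im.max(2); 
    m=((g<75)).astype(np.uint8)
    cs,_=cv2.findContours(cv2.morphologyEx(m,cv2.MORPH_OPEN,np.ones((9,9))),cv2.RETR_EXTERNAL,cv2.CHAIN_APPROX_NONE)
    for c in cs:
        if cv2.contourArea(c)<1500: continue
        (cx,cy),(w,h),a=cv2.minAreaRect(c); M=cv2.moments(c);mx,my=M['m10']/M['m00'],M['m01']/M['m00']
        print(n,'x %.4f y %.4f'%(box[1]-.0005*my,box[3]-.0005*mx),'wh',w/2,h/2,'ang',round(a,1),'rectc',round(box[1]-.0005*cy,4),round(box[3]-.0005*cx,4))
spots('w1.npz',(.52,.66,.15,.31));spots('w2.npz',(.56,.70,-.08,.07));spots('w3.npz',(.5,.66,-.32,-.12))
out=[]
for n,b in(('w1.npz',(.35,.5,.05,.27)),('w2.npz',(.35,.69,-.1,.1)),('w3.npz',(.35,.65,-.3,-.05))):
    d,T=L(n); im=rectify(d,T,.034,*b,1);out.append(np.pad(im,((0,340-im.shape[0]),(0,5),(0,0))))
im=np.hstack(out);print(im.shape);cv2.imwrite('pics/w123.png',im[:,:,::-1])
E
```

```text
position: [0.4999, -0.0529, 0.2712]
position: [0.4997, -0.0974, 0.2709]
position: [0.5008, -0.3269, 0.2713]
time: 3.6
position: [0.5003, -0.3265, 0.2708]
eef_rot: [-2.219, -2.221, -0.001]
wrist_force: [0.5, 0.2, -0.9]
opening: 0.0856
grasp_force: 0.0
w1.npz x 0.5890 y 0.1924 wh 48.64508819580078 34.730712890625 ang 6.3 rectc 0.589 0.1924
w1.npz x 0.5972 y 0.2661 wh 48.71615219116211 34.68976593017578 ang 6.2 rectc 0.5972 0.266
w2.npz x 0.6314 y -0.0014 wh 51.0 51.5 ang 90.0 rectc 0.6315 -0.0013
w3.npz x 0.5753 y -0.1737 wh 38.5 38.5 ang 90.0 rectc 0.5753 -0.1737
w3.npz x 0.5880 y -0.2466 wh 38.5 39.0 ang 90.0 rectc 0.5883 -0.2465
(340, 686, 3)
```

View pics/w123.png

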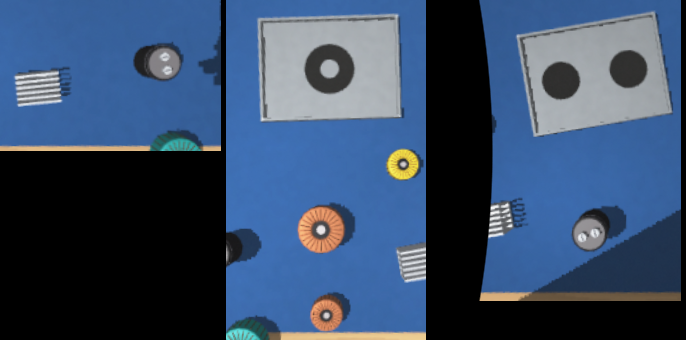

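```bash
python3 - <<'E'
from h import *
def L(n):
    a=np.load(n);return {'frame':a['frame'],'K':a['K']},a['T']
def meas(n,z,c,kind):
    d,T=L(n);h=.045;b=(c[0]-h,c[0]+h,c[1]-h,c[1]+h);im=rectify(d,T,z,*b,.25)
    hsv=cv2.cvtColor(im,cv2.COLOR_RGB2HSV)
    if kind=='tor': m=((hsv[...,0]<25)|(hsv[...,0]>170))&(hsv[...,1]>60)&(hsv[...,2]>70)
    elif kind=='cap': m=(hsv[...,1]<90)&(hsv[...,2]>75)
    else: m=(hsv[...,1]<90)&(hsv[...,2]>70)
    m=cv2.morphologyEx(m.astype(np.uint8),cv2.MORPH_CLOSE,np.ones((15,15)));m=cv2.morphologyEx(m,cv2.MORPH_OPEN,np.ones((17,17)))
    cs,_=cv2.findContours(m,0,1);c=max(cs,key=cv2.contourArea)
    (cx,cy),(w,hh),a=cv2.minAreaRect(c);M=cv2.moments(c)
    o=im.copy();cv2.drawContours(o,[c],-1,(255,0,255),1)
    print(n,kind,'rect x %.4f y %.4f'%(b[1]-.00025*cy,b[3]-.00025*cx),'mom %.4f %.4f'%(b[1]-.00025*M['m01']/M['m00'],b[3]-.00025*M['m10']/M['m00']),'wh %.1f %.1f a %.1f'%(w/4,hh/4,a),'cam',T[:3,3].round(3))
    return cv2.resize(o,(260,260))
r=[meas('w1.npz',.034,(.412,.232),'hs'),meas('w1.npz',.045,(.436,.106),'cap'),meas('w2.npz',.03,(.458,.002),'tor'),
meas('w2.npz',.034,(.426,-.096),'hs'),meas('w3.npz',.045,(.418,-.211),'cap'),meas('w2.npz',.03,(.458,.002),'tor')]
cv2.imwrite('pics/m.png',np.vstack([np.hstack(r[:3]),np.hstack(r[3:])])[:,:,::-1])
E
```

```text
w1.npz hs rect x 0.4125 y 0.2322 mom 0.4124 0.2323 wh 33.6 45.0 a 84.3 cam [0.455 0.246 0.414]
w1.npz cap rect x 0.4371 y 0.1101 mom 0.4371 0.1103 wh 31.2 31.2 a 90.0 cam [0.455 0.246 0.414]
w2.npz tor rect x 0.4606 y 0.0055 mom 0.4607 0.0053 wh 46.8 46.5 a 90.0 cam [ 0.501 -0.022  0.414]
w2.npz hs rect x 0.4291 y -0.0959 mom 0.4290 -0.0958 wh 36.5 47.7 a 79.9 cam [ 0.501 -0.022  0.414]
w3.npz cap rect x 0.4185 y -0.2085 mom 0.4187 -0.2086 wh 31.5 31.5 a 90.0 cam [ 0.501 -0.251  0.413]
w2.npz tor rect x 0.4606 y 0.0055 mom 0.4607 0.0053 wh 46.8 46.5 a 90.0 cam [ 0.501 -0.022  0.414]
```

View pics/m.png

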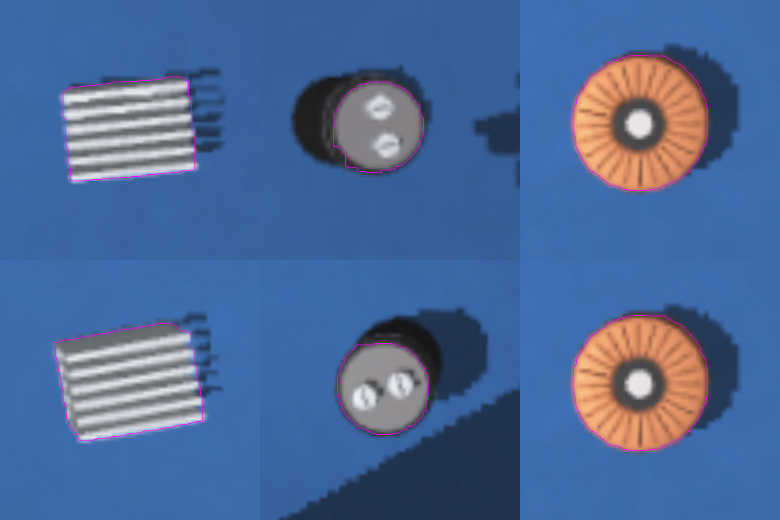

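Every measurement matches its known size: spots 74 mm apart, toroid 47 mm, capacitor tops 31 mm across. Now I'll pick the right-hand capacitor.

```bash

python3 -m jog '[{"delta_pos":[-0.0163,0.0236,-0.03],"rotation":[0,0,0]},{"delta_pos":[-0.0163,0.0236,-0.03],"rotation":[0,0,0]},{"delta_pos":[-0.0163,0.0236,-0.03],"rotation":[0,0,0]},{"delta_pos":[-0.0163,0.0236,-0.03],"rotation":[0,0,0]},{"delta_pos":[-0.0163,0.0236,-0.03],"rotation":[0,0,0]}]'|grep -E 'pos|force'
python3 -m jog '[{"delta_pos":[0,0,-0.035],"rotation":[0,0,0]},{"delta_pos":[0,0,-0.035],"rotation":[0,0,0]},{"delta_pos":[0,0,-0.03],"rotation":[0,0,0]},{"delta_pos":[0,0,-0.011],"rotation":[0,0,0]},{"delta_pos":[0,0,0],"rotation":[0,0,0]}]'|grep -E 'pos|force'
python3 -m jog '[{"delta_pos":[0,0,0],"rotation":[0,0,0]},{"delta_pos":[0,0,0],"rotation":[0,0,0]},{"delta_pos":[0,0,0],"rotation":[0,0,0]},{"delta_pos":[0,0,0],"rotation":[0,0,0]},{"delta_pos":[0,0,0],"rotation":[0,0,0]}]' 0 40
python3 -m jog '[{"delta_pos":[0,0,0],"rotation":[0,0,0]},{"delta_pos":[0,0,0],"rotation":[0,0,0]},{"delta_pos":[0,0,0],"rotation":[0,0,0]}]'
```

```text
position: [0.4178, -0.2066, 0.1212]
wrist_force: [0.4, -0.3, -1.3]
grasp_force: 0.0
position: [0.418, -0.2081, 0.0097]
wrist_force: [-0.3, -0.5, -0.3]
grasp_force: 0.0
time: 5.15
position: [0.419, -0.2107, 0.0116]
eef_rot: [2.22, 2.219, 0.001]
wrist_force: [-0.1, 1.0, 7.8]
opening: 0.0341
grasp_force: 39.3
time: 5.45
position: [0.419, -0.2107, 0.0116]
eef_rot: [2.22, 2.219, 0.001]
wrist_force: [0.5, 1.2, 6.9]
opening: 0.0341
grasp_force: 39.3
```

```bash

python3 -m jog '[{"delta_pos":[0,0,0.015],"rotation":[0,0,0]},{"delta_pos":[0,0,0.025],"rotation":[0,0,0]},{"delta_pos":[0,0,0.03],"rotation":[0,0,0]},{"delta_pos":[0,0,0],"rotation":[0,0,0]}]'
python3 - <<'E'
from h import *
d,T,s=wrist(); cv2.imwrite('pics/g1.png',d['frame'][:,:,::-1])
E
```

```text
time: 5.85
position: [0.4202, -0.2117, 0.0835]
eef_rot: [2.216, 2.216, 0.001]
wrist_force: [-0.1, -0.2, -0.7]
opening: 0.0344
grasp_force: 39.9
```

View pics/g1.png

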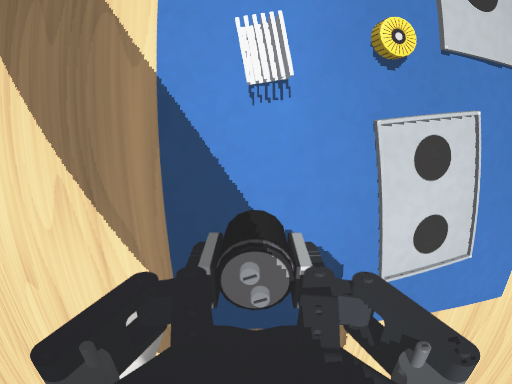

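The capacitor is held upright. Its grey top is centred at about (256,279), level between the pads.

```bash
python3 - <<'E'
from h import *
d,T,s=wrist(); p=s['position'];print(p.round(4),s['time'])
o,v=ray_wrist(d,T,[(256,279),(221,277),(290,277),(256,309),(256,249)])
q=hit(o,v,p[2]-.0116+.045);print((q-p).round(4))
# predicted projection of base circle & top circle for axis at tcp xy
for dy in(0,.003): print(proj_wrist(d,T,[p+[0,dy,-.0116+.045],p+[0,dy+.0175,-.0116],p+[0,dy+.0175,-.0116+.045]]).round(0).tolist())
E
```

```text
[ 0.4195 -0.2112  0.0822] 5.9
[[ 0.0012  0.0028  0.0334]
 [-0.014   0.0037  0.0334]
 [ 0.016   0.0036  0.0334]
 [ 0.0013 -0.0144  0.0334]
 [ 0.0012  0.0178  0.0334]]
[[253.0, 284.0], [253.0, 211.0], [253.0, 250.0]]
[[253.0, 279.0], [253.0, 206.0], [253.0, 243.0]]
```

```bash

python3 -m jog '[{"delta_pos":[0.042,-0.0095,0],"rotation":[0,0,0]},{"delta_pos":[0.042,-0.0095,0],"rotation":[0,0,0]},{"delta_pos":[0.042,-0.0095,0],"rotation":[0,0,0]},{"delta_pos":[0.042,-0.0093,0],"rotation":[0,0,0]},{"delta_pos":[0,0,0],"rotation":[0,0,0]}]'|grep -E 'pos|force'
python3 -m jog '[{"delta_pos":[0,0,-0.02],"rotation":[0,0,0]},{"delta_pos":[0,0,-0.025],"rotation":[0,0,0]},{"delta_pos":[0,0,-0.01],"rotation":[0,0,0]},{"delta_pos":[0,0,0],"rotation":[0,0,0]}]'|grep -E 'pos|force'
python3 - <<'E'
from station import telemetry
import numpy as np
print(np.mean([telemetry.sense()['position'] for _ in range(1)],0).round(4))
E
```

```text
position: [0.5924, -0.2503, 0.0794]
wrist_force: [-0.3, -0.4, -0.5]
grasp_force: 40.1
position: [0.584, -0.2468, 0.0225]
wrist_force: [-0.2, -0.7, -0.9]
grasp_force: 40.2
[ 0.584  -0.2468  0.0225]
```

```bash

for i in 1 2 3; do python3 -m jog '[{"delta_pos":[0,0,0],"rotation":[0,0,0]}]'|grep -E 'pos|eef'; done
```

```text
position: [0.5861, -0.248, 0.025]
eef_rot: [-2.221, -2.221, 0.0]
position: [0.587, -0.2485, 0.0262]
eef_rot: [2.22, 2.22, 0.001]
position: [0.5871, -0.2485, 0.0265]
eef_rot: [2.22, 2.22, 0.001]
```

```bash

python3 -m jog '[{"delta_pos":[0,-0.0005,-0.006],"rotation":[0,0,0]},{"delta_pos":[0,0,-0.005],"rotation":[0,0,0]},{"delta_pos":[0,0,0],"rotation":[0,0,0]},{"delta_pos":[0,0,0],"rotation":[0,0,0]},{"delta_pos":[0,0,0],"rotation":[0,0,0]}]'|grep -E 'pos|force'
python3 -m jog '[{"delta_pos":[0,0,-0.0015],"rotation":[0,0,0]},{"delta_pos":[0,0,0],"rotation":[0,0,0]},{"delta_pos":[0,0,0],"rotation":[0,0,0]}]'|grep -E 'pos|force'
```

```text
position: [0.5867, -0.2488, 0.0146]
wrist_force: [-0.8, -0.3, 4.1]
grasp_force: 40.4
position: [0.5868, -0.2488, 0.0146]
wrist_force: [-2.4, 0.1, 12.3]
grasp_force: 41.4
```

```bash

python3 -m jog '[{"delta_pos":[0,0,0.0005],"rotation":[0,0,0]},{"delta_pos":[0,0,0],"rotation":[0,0,0]},{"delta_pos":[0,0,0],"rotation":[0,0,0]},{"delta_pos":[0,0,0],"rotation":[0,0,0]}]' 0.75|grep -E 'pos|force|open'
python3 -m jog '[{"delta_pos":[0,0,0.02],"rotation":[0,0,0]},{"delta_pos":[0,0,0.03],"rotation":[0,0,0]},{"delta_pos":[0,-0.02,0.04],"rotation":[0,0,0]},{"delta_pos":[0,-0.045,0.04],"rotation":[0,0,0]},{"delta_pos":[0,0,0],"rotation":[0,0,0]}]' 1 |grep -E 'pos|force'
python3 -m jog '[{"delta_pos":[0,0,0],"rotation":[0,0,0]},{"delta_pos":[0,0,0],"rotation":[0,0,0]},{"delta_pos":[0,0,0],"rotation":[0,0,0]}]'|grep -E 'pos|time'
cat >>h.py <<'E'
def top(d,T,z,c,kind,h=.045):
    b=(c[0]-h,c[0]+h,c[1]-h,c[1]+h);im=rectify(d,T,z,*b,.25);hsv=cv2.cvtColor(im,cv2.COLOR_RGB2HSV)
    return im,hsv,b
E
python3 - <<'E'
from h import *
d,T,s=wrist();print(T[:3,3])
a=rectify(d,T,.003,.545,.645,-.31,-.13,.25);b=rectify(d,T,.048,.545,.645,-.31,-.13,.25)
cv2.imwrite('pics/p1.png',np.hstack([a,b])[:,:,::-1][:, :, :] if 0 else cv2.resize(np.vstack([a,b]),(576,640))[:600,:,::-1])
E
```

```text
position: [0.5862, -0.2484, 0.0127]
wrist_force: [-0.1, 0.0, -0.7]
opening: 0.0639
grasp_force: 0.0
position: [0.5903, -0.3131, 0.1425]
wrist_force: [-0.2, -0.1, -0.1]
grasp_force: 0.0
time: 9.15
position: [0.5854, -0.3041, 0.1347]
[ 0.58663585 -0.22920595  0.27733819]
```

View pics/p1.png

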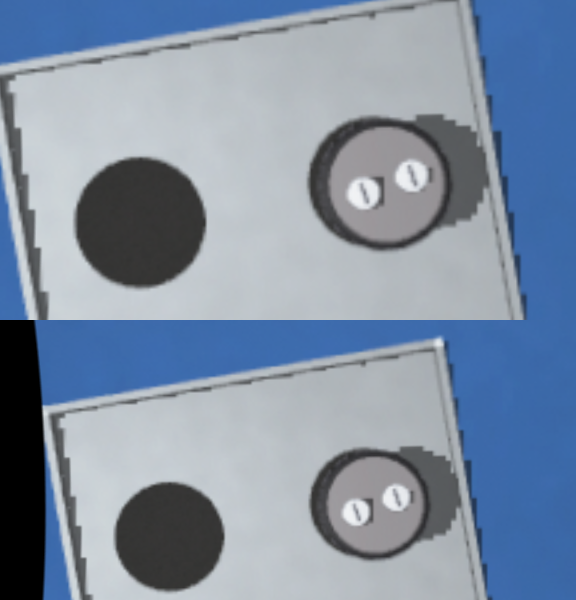

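The first capacitor is centred on its spot to about 1 mm, at (.5878,-.2478) against (.588,-.2466). Now the second one.

```bash

python3 -m jog '[{"delta_pos":[-0.015,0.0412,0],"rotation":[0,0,0]},{"delta_pos":[-0.015,0.0412,0],"rotation":[0,0,0]},{"delta_pos":[-0.015,0.0412,0],"rotation":[0,0,0]},{"delta_pos":[-0.015,0.0412,0],"rotation":[0,0,0]},{"delta_pos":[-0.015,0.0412,0],"rotation":[0,0,0]}]'|grep -E 'pos'
python3 -m jog '[{"delta_pos":[-0.015,0.0412,0],"rotation":[0,0,0]},{"delta_pos":[-0.015,0.0412,0],"rotation":[0,0,0]},{"delta_pos":[-0.015,0.0412,0],"rotation":[0,0,0]},{"delta_pos":[-0.015,0.0412,0],"rotation":[0,0,0]},{"delta_pos":[-0.015,0.0412,0],"rotation":[0,0,0]}]'|grep -E 'pos'
python3 -m jog '[{"delta_pos":[0,0,-0.04],"rotation":[0,0,0]},{"delta_pos":[0,0,0],"rotation":[0,0,0]},{"delta_pos":[0,0,0],"rotation":[0,0,0]},{"delta_pos":[0,0,0],"rotation":[0,0,0]},{"delta_pos":[0,0,0],"rotation":[0,0,0]}]'|grep -E 'pos'
python3 - <<'E'
from h import *
d,T,s=wrist();p=s['position'];print(p.round(4))
im=rectify(d,T,.045,.38,.49,.05,.16,.25);hsv=cv2.cvtColor(im,cv2.COLOR_RGB2HSV)
m=((hsv[...,1]<90)&(hsv[...,2]>75)).astype(np.uint8)
m=cv2.morphologyEx(m,cv2.MORPH_CLOSE,np.ones((9,9)));m=cv2.morphologyEx(m,cv2.MORPH_OPEN,np.ones((25,25)))
for c in cv2.findContours(m,0,1)[0]:
    (cx,cy),(w,h),a=cv2.minAreaRect(c);print('%.4f %.4f'%(.49-cy*.00025,.16-cx*.00025),w/4,h/4)
E
```

```text
position: [0.5101, -0.0976, 0.1358]
position: [0.435, 0.108, 0.136]
position: [0.4377, 0.1053, 0.0978]
[0.4377 0.1053 0.0978]
0.4384 0.1120 31.75 33.5
```

```bash

python3 -m jog '[{"delta_pos":[0,0.003,-0.03],"rotation":[0,0,0]},{"delta_pos":[0,0,-0.03],"rotation":[0,0,0]},{"delta_pos":[0,0,-0.02],"rotation":[0,0,0]},{"delta_pos":[0,0,-0.007],"rotation":[0,0,0]},{"delta_pos":[0,0,0],"rotation":[0,0,0]}]'|grep -E 'pos|force'
python3 -m jog '[{"delta_pos":[0,0,0],"rotation":[0,0,0]},{"delta_pos":[0,0,0],"rotation":[0,0,0]},{"delta_pos":[0,0,0],"rotation":[0,0,0]}]'|grep -E 'pos|force'
python3 -m jog '[{"delta_pos":[0,0,0],"rotation":[0,0,0]},{"delta_pos":[0,0,0],"rotation":[0,0,0]},{"delta_pos":[0,0,0],"rotation":[0,0,0]},{"delta_pos":[0,0,0],"rotation":[0,0,0]},{"delta_pos":[0,0,0],"rotation":[0,0,0]}]' 0 40|grep -E 'pos|force|open'
python3 -m jog '[{"delta_pos":[0,0,0.015],"rotation":[0,0,0]},{"delta_pos":[0,0,0.025],"rotation":[0,0,0]},{"delta_pos":[0,0,0.03],"rotation":[0,0,0]},{"delta_pos":[0,0,0],"rotation":[0,0,0]},{"delta_pos":[0,0,0],"rotation":[0,0,0]}]'|grep -E 'pos|force'
python3 -m jog '[{"delta_pos":[0,0,0],"rotation":[0,0,0]},{"delta_pos":[0,0,0],"rotation":[0,0,0]}]'|grep -E 'pos|force'
python3 - <<'E'
from h import *
d,T,s=wrist();p=s['position'];print(p.round(4))
z=p[2]+.034;im=rectify(d,T,z,p[0]-.04,p[0]+.04,p[1]-.03,p[1]+.05,.2);hsv=cv2.cvtColor(im,cv2.COLOR_RGB2HSV)
m=((hsv[...,1]<60)&(hsv[...,2]>75)).astype(np.uint8)
m=cv2.morphologyEx(m,cv2.MORPH_OPEN,np.ones((21,21)))
for c in cv2.findContours(m,0,1)[0]:
    (cx,cy),(w,h),a=cv2.minAreaRect(c);print('rel %.4f %.4f'%(.04-cy*.0002,.05-cx*.0002),w/5,h/5)
cv2.imwrite('pics/g2.png',im[:,:,::-1])
E
```

```text
position: [0.4366, 0.1086, 0.0094]
wrist_force: [0.5, -0.1, -0.1]
grasp_force: 0.0
position: [0.4371, 0.1091, 0.0105]
wrist_force: [0.2, 0.6, 0.6]
grasp_force: 0.0
position: [0.4365, 0.1091, 0.0098]
wrist_force: [0.1, -0.6, 3.7]
opening: 0.0342
grasp_force: 39.5
position: [0.4366, 0.1091, 0.0797]
wrist_force: [0.3, -0.3, -0.8]
grasp_force: 40.0
position: [0.4356, 0.1091, 0.0785]
wrist_force: [-0.1, 0.7, 0.0]
grasp_force: 40.0
[0.4356 0.1091 0.0785]
rel -0.0200 0.0126 5.2 8.4
rel 0.0009 0.0033 29.467343139648438 24.959596252441408
rel 0.0218 0.0126 5.2 8.0
```

View pics/g2.png

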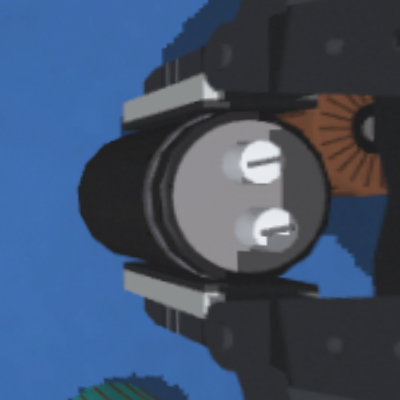

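Capacitor held upright, its top at about (247,196), i.e. +1.0 mm in x and +0.6 mm in y from the TCP. On to the second round spot.

```bash

python3 -m jog '[{"delta_pos":[0.0198,-0.0405,0],"rotation":[0,0,0]},{"delta_pos":[0.0198,-0.0405,0],"rotation":[0,0,0]},{"delta_pos":[0.0198,-0.0405,0],"rotation":[0,0,0]},{"delta_pos":[0.0198,-0.0405,0],"rotation":[0,0,0]},{"delta_pos":[0.0198,-0.0405,0],"rotation":[0,0,0]}]'|grep -E 'pos|force'
python3 -m jog '[{"delta_pos":[0.0198,-0.0405,0],"rotation":[0,0,0]},{"delta_pos":[0.0198,-0.0405,0],"rotation":[0,0,0]},{"delta_pos":[0,0,-0.02],"rotation":[0,0,0]},{"delta_pos":[0,0,-0.02],"rotation":[0,0,0]},{"delta_pos":[0,0,-0.01],"rotation":[0,0,0]}]'|grep -E 'pos|force'
python3 -m jog '[{"delta_pos":[0,0,0],"rotation":[0,0,0]},{"delta_pos":[0,0,0],"rotation":[0,0,0]},{"delta_pos":[0,0,0],"rotation":[0,0,0]},{"delta_pos":[0,0,0],"rotation":[0,0,0]}]'|grep -E 'pos|force'
```

```text
position: [0.5354, -0.095, 0.0785]
wrist_force: [0.7, 1.2, -0.9]
grasp_force: 40.0
position: [0.5733, -0.1742, 0.0267]
wrist_force: [1.2, 0.9, -0.9]
grasp_force: 40.0
position: [0.5757, -0.1744, 0.0305]
wrist_force: [-0.5, 0.2, -1.7]
grasp_force: 40.0
```

```bash

python3 -m jog '[{"delta_pos":[-0.001,0,-0.01],"rotation":[0,0,0]},{"delta_pos":[0,0,-0.006],"rotation":[0,0,0]},{"delta_pos":[0,0,0],"rotation":[0,0,0]},{"delta_pos":[0,0,0],"rotation":[0,0,0]},{"delta_pos":[0,0,0],"rotation":[0,0,0]}]'|grep -E 'pos|force'
python3 -m jog '[{"delta_pos":[0,0,-0.0015],"rotation":[0,0,0]},{"delta_pos":[0,0,0],"rotation":[0,0,0]},{"delta_pos":[0,0,0],"rotation":[0,0,0]}]'|grep -E 'pos|force'
```

```text
position: [0.5738, -0.1743, 0.0132]
wrist_force: [0.2, 1.2, -0.8]
grasp_force: 40.1
position: [0.574, -0.1744, 0.0128]
wrist_force: [-1.1, 0.1, 5.4]
grasp_force: 40.6
```

```bash

python3 -m jog '[{"delta_pos":[0,0,0.0005],"rotation":[0,0,0]},{"delta_pos":[0,0,0],"rotation":[0,0,0]},{"delta_pos":[0,0,0],"rotation":[0,0,0]},{"delta_pos":[0,0,0],"rotation":[0,0,0]}]' 0.75|grep -E 'pos|force|open'
python3 -m jog '[{"delta_pos":[0,0,0.02],"rotation":[0,0,0]},{"delta_pos":[0,0,0.03],"rotation":[0,0,0]},{"delta_pos":[0,0,0.04],"rotation":[0,0,0]},{"delta_pos":[-0.025,0,0.04],"rotation":[0,0,2]},{"delta_pos":[-0.045,0.002,0],"rotation":[0,0,4]}]' 1 |grep -E 'pos|force'
python3 -m jog '[{"delta_pos":[-0.045,0.004,0],"rotation":[0,0,4]},{"delta_pos":[-0.035,0.004,0],"rotation":[0,0,0]},{"delta_pos":[0,0,0],"rotation":[0,0,0]},{"delta_pos":[0,0,0],"rotation":[0,0,0]},{"delta_pos":[0,0,0],"rotation":[0,0,0]}]' |grep -E 'pos|force'
cat >>h.py <<'E'
def see_hs(d,T,c,h=.045):
    b=(c[0]-h,c[0]+h,c[1]-h,c[1]+h);im=rectify(d,T,.034,*b,.25);hsv=cv2.cvtColor(im,cv2.COLOR_RGB2HSV)
    m=((hsv[...,1]<90)&(hsv[...,2]>70)).astype(np.uint8)
    m=cv2.morphologyEx(m,cv2.MORPH_CLOSE,np.ones((15,15)));m=cv2.morphologyEx(m,cv2.MORPH_OPEN,np.ones((17,17)))
    k=max(cv2.findContours(m,0,1)[0],key=cv2.contourArea);(cx,cy),(w,hh),a=cv2.minAreaRect(k)
    print('hs x %.4f y %.4f'%(b[1]-.00025*cy,b[3]-.00025*cx),'wh %.1f %.1f a %.1f'%(w/4,hh/4,a),'cam',T[:3,3].round(3))
    cv2.drawContours(im,[k],-1,(255,0,255),1);return im
E
python3 - <<'E'
from h import *
d,T,s=wrist();print(s['position'].round(4),s['joint_positions'].round(2))
a=see_hs(d,T,(.427,-.098))
b=rectify(d,T,.048,.535,.625,-.22,-.13,.25)
cv2.imwrite('pics/p2.png',np.hstack([a,b])[:,:,::-1])
E
```

```text
position: [0.574, -0.1744, 0.0124]
wrist_force: [-0.5, -0.3, 0.3]
opening: 0.0638
grasp_force: 0.0
position: [0.5099, -0.1756, 0.1477]
wrist_force: [0.1, -0.1, 0.2]
grasp_force: 0.0
position: [0.4256, -0.1654, 0.1428]
wrist_force: [0.4, -0.3, 0.6]
grasp_force: 0.0
[ 0.4256 -0.1654  0.1428] [-0.62  0.45  1.93  0.    0.75 -0.79]
hs x 0.4269 y -0.0980 wh 31.0 44.8 a 79.7 cam [ 0.413 -0.091  0.285]
```

View pics/p2.png

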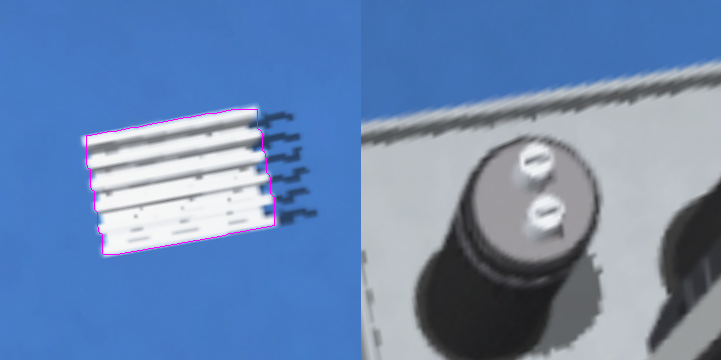

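Heatsink measured 31.0 × 44.8 mm, turned 10.3°. Capacitor 2 sits within 1 mm of its spot. Grasping the right heatsink.

```bash

python3 -m jog '[{"delta_pos":[0.0007,0.033,-0.02],"rotation":[0,0,0.3]},{"delta_pos":[0,0.033,-0.03],"rotation":[0,0,0]},{"delta_pos":[0,0,-0.03],"rotation":[0,0,0]},{"delta_pos":[0,0,0],"rotation":[0,0,0]},{"delta_pos":[0,0,0],"rotation":[0,0,0]}]' |grep -E 'pos|force'
python3 -m jog '[{"delta_pos":[0,0,-0.03],"rotation":[0,0,0]},{"delta_pos":[0,0,-0.02],"rotation":[0,0,0]},{"delta_pos":[0,0,-0.006],"rotation":[0,0,0]},{"delta_pos":[0,0,0],"rotation":[0,0,0]},{"delta_pos":[0,0,0],"rotation":[0,0,0]}]' |grep -E 'pos|force'
python3 -m jog '[{"delta_pos":[0,0,0],"rotation":[0,0,0]},{"delta_pos":[0,0,0],"rotation":[0,0,0]},{"delta_pos":[0,0,0],"rotation":[0,0,0]},{"delta_pos":[0,0,0],"rotation":[0,0,0]},{"delta_pos":[0,0,0],"rotation":[0,0,0]}]' 0 40|grep -E 'pos|force|open|eef'
python3 -m jog '[{"delta_pos":[0,0,0.015],"rotation":[0,0,0]},{"delta_pos":[0,0,0.025],"rotation":[0,0,0]},{"delta_pos":[0,0,0.03],"rotation":[0,0,0]},{"delta_pos":[0,0,0],"rotation":[0,0,0]},{"delta_pos":[0,0,0],"rotation":[0,0,0]}]'|grep -E 'pos|force'
python3 -m jog '[{"delta_pos":[0,0,0],"rotation":[0,0,0]},{"delta_pos":[0,0,0],"rotation":[0,0,0]}]'|grep -E 'pos|force'
python3 - <<'E'
from h import *
d,T,s=wrist();p=s['position'];print(p.round(4),R.from_rotvec(s['eef_rot']).as_matrix().round(3))
im=rectify(d,T,p[2]-.0065+.034,p[0]-.04,p[0]+.04,p[1]-.03,p[1]+.05,.2)
cv2.imwrite('pics/g3.png',im[:,:,::-1])
E
```

```text
position: [0.4258, -0.0988, 0.0622]
wrist_force: [0.1, -0.1, -0.4]
grasp_force: 0.0
position: [0.4257, -0.0992, 0.0076]
wrist_force: [0.4, 0.2, 1.0]
grasp_force: 0.0
position: [0.425, -0.0985, 0.007]
eef_rot: [2.012, 2.411, 0.0]
wrist_force: [-0.9, -0.2, 5.5]
opening: 0.0291
grasp_force: 40.2
position: [0.4249, -0.0985, 0.0769]
wrist_force: [0.2, -0.0, -1.3]
grasp_force: 39.8
position: [0.424, -0.0981, 0.0756]
wrist_force: [-0.2, 0.2, -1.1]
grasp_force: 39.8
[ 0.424  -0.0981  0.0756] [[-0.179  0.984 -0.002]
 [ 0.984  0.179  0.001]
 [ 0.001 -0.002 -1.   ]]
```

View pics/g3.png

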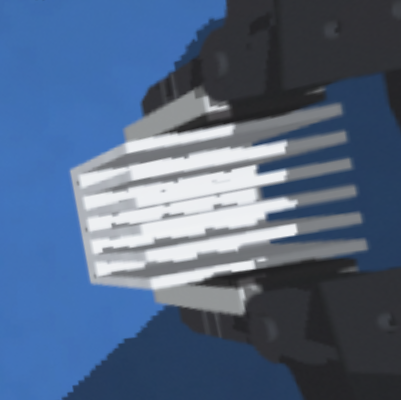

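The heatsink is held squarely, its top-face centre at about (246,194), i.e. +1.2 mm in x and +0.8 mm in y from the TCP. Going to the right-hand oblong spot, turning −16.65°.

```bash

python3 -m jog '[{"delta_pos":[0.0234,0.0414,0],"rotation":[0,0,-2.4]},{"delta_pos":[0.0234,0.0414,0],"rotation":[0,0,-2.4]},{"delta_pos":[0.0234,0.0414,0],"rotation":[0,0,-2.4]},{"delta_pos":[0.0234,0.0414,0],"rotation":[0,0,-2.4]},{"delta_pos":[0.0234,0.0414,0],"rotation":[0,0,-2.4]}]'|grep -E 'pos|force'
python3 -m jog '[{"delta_pos":[0.0234,0.0414,0],"rotation":[0,0,-2.4]},{"delta_pos":[0.0234,0.0413,0],"rotation":[0,0,-2.25]},{"delta_pos":[0,0,-0.02],"rotation":[0,0,0]},{"delta_pos":[0,0,-0.02],"rotation":[0,0,0]},{"delta_pos":[0,0,-0.01],"rotation":[0,0,0]}]'|grep -E 'pos|force'
python3 -m jog '[{"delta_pos":[0,0,0],"rotation":[0,0,0]},{"delta_pos":[0,0,0],"rotation":[0,0,0]},{"delta_pos":[0,0,0],"rotation":[0,0,0]},{"delta_pos":[0,0,0],"rotation":[0,0,0]}]'|grep -E 'pos|force'
python3 -c "
from h import *
s=telemetry.sense();print(R.from_rotvec(s['eef_rot']).as_matrix()[:2,:2].round(4))"
```

```text
position: [0.5418, 0.1104, 0.0754]
wrist_force: [0.2, -0.8, 0.1]
grasp_force: 39.8
position: [0.5865, 0.1916, 0.0236]
wrist_force: [-0.3, 0.6, -0.7]
grasp_force: 39.8
position: [0.5893, 0.191, 0.0275]
wrist_force: [-0.3, 0.3, -0.5]
grasp_force: 39.8
[[ 0.1112  0.9938]
 [ 0.9938 -0.1112]]
```

```bash

python3 -m jog '[{"delta_pos":[-0.0012,0.0006,-0.01],"rotation":[0,0,0]},{"delta_pos":[0,0,-0.006],"rotation":[0,0,0]},{"delta_pos":[0,0,0],"rotation":[0,0,0]},{"delta_pos":[0,0,0],"rotation":[0,0,0]},{"delta_pos":[0,0,0],"rotation":[0,0,0]}]'|grep -E 'pos|force'
python3 -m jog '[{"delta_pos":[0,0,-0.0015],"rotation":[0,0,0]},{"delta_pos":[0,0,0],"rotation":[0,0,0]},{"delta_pos":[0,0,0],"rotation":[0,0,0]}]'|grep -E 'pos|force'
```

```text
position: [0.5871, 0.1918, 0.0102]
wrist_force: [-0.4, -0.1, -0.9]
grasp_force: 40.2
position: [0.5873, 0.1919, 0.0099]
wrist_force: [-2.0, 0.2, 6.2]
grasp_force: 40.8
```

```bash

python3 -m jog '[{"delta_pos":[0,0,0.0005],"rotation":[0,0,0]},{"delta_pos":[0,0,0],"rotation":[0,0,0]},{"delta_pos":[0,0,0],"rotation":[0,0,0]},{"delta_pos":[0,0,0],"rotation":[0,0,0]}]' 0.7|grep -E 'pos|force|open'
python3 -m jog '[{"delta_pos":[0,0,0.02],"rotation":[0,0,0]},{"delta_pos":[0,0,0.03],"rotation":[0,0,0]},{"delta_pos":[0,0,0.04],"rotation":[0,0,0]},{"delta_pos":[-0.025,0,0.04],"rotation":[0,0,3]},{"delta_pos":[-0.045,-0.008,0],"rotation":[0,0,4]}]' 1 |grep -E 'pos|force'
python3 -m jog '[{"delta_pos":[-0.045,-0.008,0],"rotation":[0,0,5.2]},{"delta_pos":[-0.045,-0.008,0],"rotation":[0,0,0]},{"delta_pos":[-0.017,0,0],"rotation":[0,0,0]},{"delta_pos":[0,0,0],"rotation":[0,0,0]},{"delta_pos":[0,0,0],"rotation":[0,0,0]}]' |grep -E 'pos|force'
python3 -m jog '[{"delta_pos":[0,0,0],"rotation":[0,0,0]},{"delta_pos":[0,0,0],"rotation":[0,0,0]}]' |grep -E 'pos|force'
python3 - <<'E'
from h import *
d,T,s=wrist();print(s['position'].round(4),s['joint_positions'].round(2),R.from_rotvec(s['eef_rot']).as_matrix()[0,0].round(3))
a=see_hs(d,T,(.412,.232))
b=rectify(d,T,.037,.545,.635,.15,.24,.25)
cv2.imwrite('pics/p3.png',np.hstack([a,b])[:,:,::-1])
E
```

```text
position: [0.5873, 0.1919, 0.0093]
wrist_force: [-0.4, -1.0, 0.3]
opening: 0.06
grasp_force: 0.0
position: [0.5244, 0.1849, 0.145]
wrist_force: [0.7, 0.2, -1.1]
grasp_force: 0.0
position: [0.4121, 0.1681, 0.14]
wrist_force: [0.2, -0.7, 0.2]
grasp_force: 0.0
position: [0.4124, 0.168, 0.1395]
wrist_force: [0.7, -0.0, -0.6]
grasp_force: 0.0
[0.4124 0.168  0.1395] [0.13 0.45 1.96 0.   0.73 0.03] -0.102
hs x 0.4115 y 0.2321 wh 31.0 44.6 a 84.5 cam [0.405 0.243 0.282]
```

View pics/p3.png

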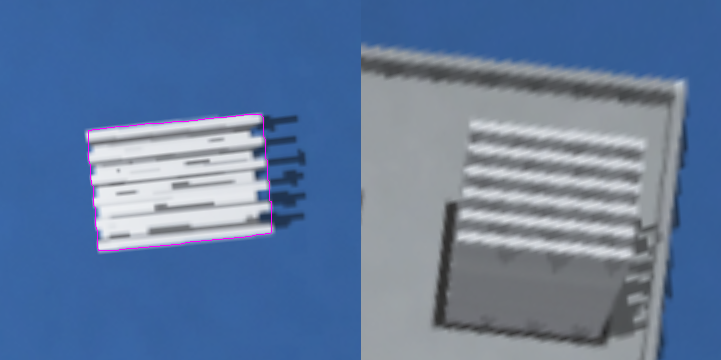

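```bash

python3 -m jog '[{"delta_pos":[-0.0016,0.032,-0.02],"rotation":[0,0,-0.3]},{"delta_pos":[0,0.0312,-0.03],"rotation":[0,0,0]},{"delta_pos":[0,0,-0.03],"rotation":[0,0,0]},{"delta_pos":[0,0,0],"rotation":[0,0,0]},{"delta_pos":[0,0,0],"rotation":[0,0,0]}]' |grep -E 'pos|force'
python3 -m jog '[{"delta_pos":[0,0,-0.03],"rotation":[0,0,0]},{"delta_pos":[0,0,-0.017],"rotation":[0,0,0]},{"delta_pos":[0,0,-0.005],"rotation":[0,0,0]},{"delta_pos":[0,0,0],"rotation":[0,0,0]},{"delta_pos":[0,0,0],"rotation":[0,0,0]}]' |grep -E 'pos|force'
python3 -m jog '[{"delta_pos":[0,0,0],"rotation":[0,0,0]},{"delta_pos":[0,0,0],"rotation":[0,0,0]},{"delta_pos":[0,0,0],"rotation":[0,0,0]},{"delta_pos":[0,0,0],"rotation":[0,0,0]},{"delta_pos":[0,0,0],"rotation":[0,0,0]}]' 0 40|grep -E 'pos|force|open|eef'
python3 -m jog '[{"delta_pos":[0,0,0.015],"rotation":[0,0,0]},{"delta_pos":[0,0,0.025],"rotation":[0,0,0]},{"delta_pos":[0,0,0.03],"rotation":[0,0,0]},{"delta_pos":[0,0,0],"rotation":[0,0,0]},{"delta_pos":[0,0,0],"rotation":[0,0,0]}]'|grep -E 'pos|force'
python3 -m jog '[{"delta_pos":[0,0,0],"rotation":[0,0,0]},{"delta_pos":[0,0,0],"rotation":[0,0,0]}]'|grep -E 'pos|force'
python3 - <<'E'
from h import *
d,T,s=wrist();p=s['position'];print(p.round(4),R.from_rotvec(s['eef_rot']).as_matrix().round(3)[0])
im=rectify(d,T,p[2]-.007+.034,p[0]-.04,p[0]+.04,p[1]-.03,p[1]+.05,.2)
cv2.imwrite('pics/g4.png',im[:,:,::-1])
E
```

```text
position: [0.4087, 0.2309, 0.0592]
wrist_force: [0.2, 0.6, 0.3]
grasp_force: 0.0
position: [0.4097, 0.2311, 0.0087]
wrist_force: [-0.7, -0.3, -0.0]
grasp_force: 0.0
position: [0.4091, 0.2312, 0.008]
eef_rot: [2.111, 2.326, 0.001]
wrist_force: [-0.8, 0.4, 6.1]
opening: 0.0295
grasp_force: 40.5
position: [0.4089, 0.2311, 0.0778]
wrist_force: [-0.1, 0.7, -1.2]
grasp_force: 39.8
position: [0.4079, 0.2308, 0.0765]
wrist_force: [0.8, -0.9, -0.9]
grasp_force: 39.8
[0.4079 0.2308 0.0765] [-0.097  0.995 -0.002]
```

View pics/g4.png

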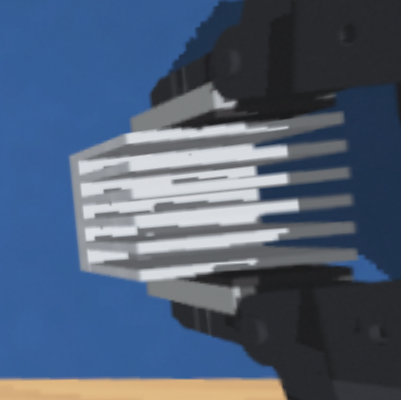

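Held squarely, top-face centre at about (241,196): +0.8 mm in x, +1.8 mm in y. Going to the left oblong spot.

```bash

python3 -m jog '[{"delta_pos":[0.0378,0.0067,0],"rotation":[0,0,-2.38]},{"delta_pos":[0.0378,0.0067,0],"rotation":[0,0,-2.38]},{"delta_pos":[0.0378,0.0067,0],"rotation":[0,0,-2.38]},{"delta_pos":[0.0378,0.0067,0],"rotation":[0,0,-2.38]},{"delta_pos":[0.0378,0.0067,0],"rotation":[0,0,-2.38]}]'|grep -E 'pos|force'
python3 -m jog '[{"delta_pos":[0,0,-0.02],"rotation":[0,0,0]},{"delta_pos":[0,0,-0.02],"rotation":[0,0,0]},{"delta_pos":[0,0,-0.01],"rotation":[0,0,0]},{"delta_pos":[0,0,0],"rotation":[0,0,0]},{"delta_pos":[0,0,0],"rotation":[0,0,0]}]'|grep -E 'pos|force'
python3 -m jog '[{"delta_pos":[0,0,0],"rotation":[0,0,0]},{"delta_pos":[0,0,0],"rotation":[0,0,0]}]'|grep -E 'pos|force'
python3 -c "
from h import *
s=telemetry.sense();print(R.from_rotvec(s['eef_rot']).as_matrix()[:2,:2].round(4))"
```

```text
position: [0.5985, 0.2646, 0.0763]
wrist_force: [0.2, 0.2, -0.8]
grasp_force: 39.8
position: [0.5975, 0.2646, 0.0273]
wrist_force: [-0.0, 0.7, 0.6]
grasp_force: 39.8
position: [0.5984, 0.2648, 0.0286]
wrist_force: [0.3, 0.1, -0.1]
grasp_force: 39.8
[[ 0.1105  0.9939]
 [ 0.9939 -0.1105]]
```

```bash

python3 -m jog '[{"delta_pos":[-0.0008,-0.0003,-0.01],"rotation":[0,0,0]},{"delta_pos":[0,0,-0.006],"rotation":[0,0,0]},{"delta_pos":[0,0,0],"rotation":[0,0,0]},{"delta_pos":[0,0,0],"rotation":[0,0,0]},{"delta_pos":[0,0,0],"rotation":[0,0,0]}]'|grep -E 'pos|force'
python3 -m jog '[{"delta_pos":[0,0,-0.0015],"rotation":[0,0,0]},{"delta_pos":[0,0,0],"rotation":[0,0,0]},{"delta_pos":[0,0,0],"rotation":[0,0,0]}]'|grep -E 'pos|force'
```

```text
position: [0.5967, 0.2642, 0.0111]
wrist_force: [-0.4, 0.2, -0.9]
grasp_force: 40.2
position: [0.5969, 0.2643, 0.0109]
wrist_force: [-2.3, -0.4, 5.7]
grasp_force: 40.8
```

```bash

python3 -m jog '[{"delta_pos":[0,0,0.0005],"rotation":[0,0,0]},{"delta_pos":[0,0,0],"rotation":[0,0,0]},{"delta_pos":[0,0,0],"rotation":[0,0,0]},{"delta_pos":[0,0,0],"rotation":[0,0,0]}]' 0.7|grep -E 'pos|force|open'
python3 -m jog '[{"delta_pos":[0,0,0.02],"rotation":[0,0,0]},{"delta_pos":[0,0,0.03],"rotation":[0,0,0]},{"delta_pos":[0,-0.01,0.04],"rotation":[0,0,0]},{"delta_pos":[0,-0.03,0.04],"rotation":[0,0,0]},{"delta_pos":[0,-0.045,0],"rotation":[0,0,2]}]' 1 |grep -E 'pos|force'
python3 -m jog '[{"delta_pos":[0,-0.025,0],"rotation":[0,0,4]},{"delta_pos":[0,0,0],"rotation":[0,0,0]},{"delta_pos":[0,0,0],"rotation":[0,0,0]},{"delta_pos":[0,0,0],"rotation":[0,0,0]},{"delta_pos":[0,0,0],"rotation":[0,0,0]}]' |grep -E 'pos|force'
python3 - <<'E'
from h import *
d,T,s=wrist();print(s['position'].round(4),T[:3,3])
def V(z): return rectify(d,T,z,.545,.645,.14,.32,.25)
a,b=V(.003),V(.037)
cv2.imwrite('pics/p4.png',cv2.resize(np.vstack([a,b]),(540,600))[:,:,::-1])
E
```

```text
position: [0.5969, 0.2642, 0.0103]
wrist_force: [-0.6, 0.2, 0.8]
opening: 0.0597
grasp_force: 0.0
position: [0.6012, 0.181, 0.1466]
wrist_force: [1.0, -0.9, 0.9]
grasp_force: 0.0
position: [0.5967, 0.1555, 0.1402]
wrist_force: [-0.4, 0.1, -0.1]
grasp_force: 0.0
[0.5967 0.1555 0.1402] [0.59802341 0.23078842 0.28268191]
```

View pics/p4.png

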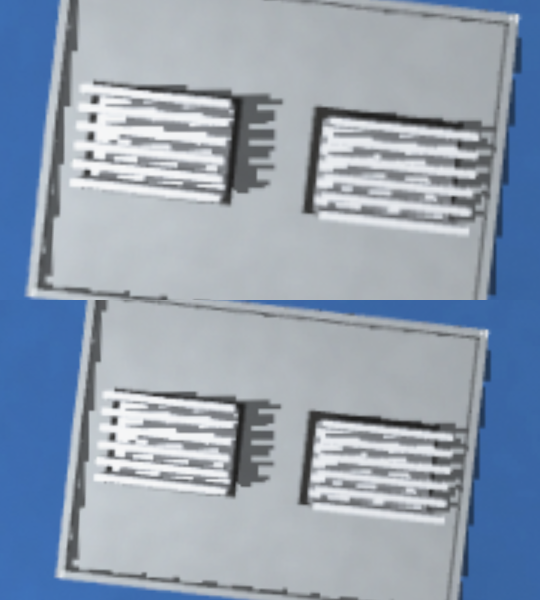

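Both heatsinks sit square in their oblong spots, with roughly 3 mm margins. Toroid next.

```bash

python3 -m jog '[{"delta_pos":[-0.0274,-0.0302,0],"rotation":[0,0,0]},{"delta_pos":[-0.0274,-0.0302,-0.01],"rotation":[0,0,0]},{"delta_pos":[-0.0274,-0.0302,-0.01],"rotation":[0,0,0]},{"delta_pos":[-0.0274,-0.0302,-0.02],"rotation":[0,0,0]},{"delta_pos":[-0.0274,-0.0302,-0.01],"rotation":[0,0,0]}]'|grep -E 'pos|force'
python3 -m jog '[{"delta_pos":[0,0,0],"rotation":[0,0,0]},{"delta_pos":[0,0,0],"rotation":[0,0,0]},{"delta_pos":[0,0,0],"rotation":[0,0,0]},{"delta_pos":[0,0,0],"rotation":[0,0,0]}]'|grep -E 'pos|force'
cat >>h.py <<'E'
def see_tor(d,T,z,c,h=.045):
    b=(c[0]-h,c[0]+h,c[1]-h,c[1]+h);im=rectify(d,T,z,*b,.25);hsv=cv2.cvtColor(im,cv2.COLOR_RGB2HSV)
    m=(((hsv[...,0]<25)|(hsv[...,0]>170))&(hsv[...,1]>60)&(hsv[...,2]>70)).astype(np.uint8)
    m=cv2.morphologyEx(m,cv2.MORPH_CLOSE,np.ones((15,15)));m=cv2.morphologyEx(m,cv2.MORPH_OPEN,np.ones((17,17)))
    k=max(cv2.findContours(m,0,1)[0],key=cv2.contourArea);x,y,w,hh=cv2.boundingRect(k)
    print('tor x %.4f..%.4f y %.4f..%.4f'%(b[1]-.00025*(y+hh),b[1]-.00025*y,b[3]-.00025*(x+w),b[3]-.00025*x));return im
E
python3 - <<'E'
from h import *
d,T,s=wrist();print(s['position'].round(4));see_tor(d,T,.03,(.4607,.0053))
E
```

```text
position: [0.4588, 0.0032, 0.0898]
wrist_force: [-0.0, -0.2, -0.5]
grasp_force: 0.0
position: [0.4616, 0.004, 0.091]
wrist_force: [-0.2, -0.3, -1.1]
grasp_force: 0.0
[0.4616 0.004  0.091 ]
tor x 0.4370..0.4832 y -0.0167..0.0350
```

```bash

python3 -m jog '[{"delta_pos":[-0.0015,0.0012,-0.03],"rotation":[0,0,0]},{"delta_pos":[0,0,-0.03],"rotation":[0,0,0]},{"delta_pos":[0,0,-0.02],"rotation":[0,0,0]},{"delta_pos":[0,0,-0.006],"rotation":[0,0,0]},{"delta_pos":[0,0,0],"rotation":[0,0,0]}]'|grep -E 'pos|force'
python3 -m jog '[{"delta_pos":[0,0,0],"rotation":[0,0,0]},{"delta_pos":[0,0,-0.001],"rotation":[0,0,0]},{"delta_pos":[0,0,0],"rotation":[0,0,0]}]'|grep -E 'pos|force'
python3 -m jog '[{"delta_pos":[0,0,0],"rotation":[0,0,0]},{"delta_pos":[0,0,0],"rotation":[0,0,0]},{"delta_pos":[0,0,0],"rotation":[0,0,0]},{"delta_pos":[0,0,0],"rotation":[0,0,0]},{"delta_pos":[0,0,0],"rotation":[0,0,0]}]' 0 45|grep -E 'pos|force|open|eef'
python3 -m jog '[{"delta_pos":[0,0,0.015],"rotation":[0,0,0]},{"delta_pos":[0,0,0.025],"rotation":[0,0,0]},{"delta_pos":[0,0,0.02],"rotation":[0,0,0]},{"delta_pos":[0,0,0],"rotation":[0,0,0]},{"delta_pos":[0,0,0],"rotation":[0,0,0]}]'|grep -E 'pos|force'
python3 -m jog '[{"delta_pos":[0,0,0],"rotation":[0,0,0]},{"delta_pos":[0,0,0],"rotation":[0,0,0]}]'|grep -E 'pos|force|time'
python3 - <<'E'
from h import *
d,T,s=wrist();p=s['position'];print(p.round(4),R.from_rotvec(s['eef_rot']).as_matrix().round(3)[0])
im=rectify(d,T,p[2]-.004+.030,p[0]-.04,p[0]+.04,p[1]-.035,p[1]+.045,.2)
cv2.imwrite('pics/g5.png',im[:,:,::-1])
E
```

```text
position: [0.4586, 0.005, 0.004]
wrist_force: [0.2, 1.3, 0.9]
grasp_force: 0.0
position: [0.4591, 0.0044, 0.0044]
wrist_force: [0.6, -0.4, -0.4]
grasp_force: 0.0
position: [0.4587, 0.0044, 0.0041]
eef_rot: [2.228, 2.214, 0.001]
wrist_force: [-0.6, 0.2, 6.0]
opening: 0.0464
grasp_force: 45.5
position: [0.4585, 0.0044, 0.0636]
wrist_force: [0.1, -0.7, -1.6]
grasp_force: 46.6
time: 31.2
position: [0.4578, 0.0046, 0.0626]
wrist_force: [0.0, -0.2, -1.6]
grasp_force: 46.6
[0.4578 0.0046 0.0626] [ 0.006  1.    -0.002]
```

View pics/g5.png

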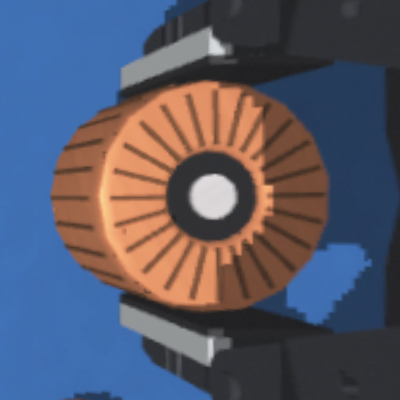

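Toroid held flat, its hub at about (213,196): +0.9 mm in x, +2.5 mm in y. Carrying it to the ring spot.

```bash

python3 -m jog '[{"delta_pos":[0.0432,-0.0021,0],"rotation":[0,0,0]},{"delta_pos":[0.0432,-0.0021,0],"rotation":[0,0,0]},{"delta_pos":[0.0432,-0.0021,0],"rotation":[0,0,0]},{"delta_pos":[0.0432,-0.0021,0],"rotation":[0,0,0]},{"delta_pos":[0,0,0],"rotation":[0,0,0]}]'|grep -E 'pos|force'
python3 -m jog '[{"delta_pos":[0,0,-0.02],"rotation":[0,0,0]},{"delta_pos":[0,0,-0.017],"rotation":[0,0,0]},{"delta_pos":[0,0,0],"rotation":[0,0,0]},{"delta_pos":[0,0,0],"rotation":[0,0,0]},{"delta_pos":[0,0,0],"rotation":[0,0,0]}]'|grep -E 'pos|force'
python3 -m jog '[{"delta_pos":[0,0,0],"rotation":[0,0,0]},{"delta_pos":[0,0,0],"rotation":[0,0,0]}]'|grep -E 'pos|force'
```

```text
position: [0.6389, -0.0052, 0.0636]
wrist_force: [-0.3, -0.9, -1.1]
grasp_force: 46.9
position: [0.6315, -0.004, 0.027]
wrist_force: [-0.8, -0.5, -1.6]
grasp_force: 46.9
position: [0.6318, -0.004, 0.0274]
wrist_force: [0.8, 0.8, -1.9]
grasp_force: 46.9
```

```bash

python3 -m jog '[{"delta_pos":[-0.0008,0,-0.01],"rotation":[0,0,0]},{"delta_pos":[0,0,-0.009],"rotation":[0,0,0]},{"delta_pos":[0,0,0],"rotation":[0,0,0]},{"delta_pos":[0,0,0],"rotation":[0,0,0]},{"delta_pos":[0,0,0],"rotation":[0,0,0]}]'|grep -E 'pos|force'
python3 -m jog '[{"delta_pos":[0,0,-0.0018],"rotation":[0,0,0]},{"delta_pos":[0,0,0],"rotation":[0,0,0]},{"delta_pos":[0,0,0],"rotation":[0,0,0]}]'|grep -E 'pos|force'
```

```text
position: [0.6301, -0.0038, 0.007]
wrist_force: [0.1, -0.3, -1.0]
grasp_force: 48.2
position: [0.6304, -0.0039, 0.0064]
wrist_force: [-1.7, 0.7, 4.8]
grasp_force: 48.6
```

```bash

python3 -m jog '[{"delta_pos":[0,0,0.0005],"rotation":[0,0,0]},{"delta_pos":[0,0,0],"rotation":[0,0,0]},{"delta_pos":[0,0,0],"rotation":[0,0,0]},{"delta_pos":[0,0,0],"rotation":[0,0,0]}]' 0.75|grep -E 'pos|force|open'
python3 -m jog '[{"delta_pos":[0,0,0.02],"rotation":[0,0,0]},{"delta_pos":[0,0,0.03],"rotation":[0,0,0]},{"delta_pos":[0,0,0.04],"rotation":[0,0,0]},{"delta_pos":[0,-0.03,0.035],"rotation":[0,0,0]},{"delta_pos":[-0.02,-0.04,0.02],"rotation":[0,0,0]}]' |grep -E 'pos|force'
python3 -m jog '[{"delta_pos":[0,0,0],"rotation":[0,0,0]},{"delta_pos":[0,0,0],"rotation":[0,0,0]},{"delta_pos":[0,0,0],"rotation":[0,0,0]},{"delta_pos":[0,0,0],"rotation":[0,0,0]}]' |grep -E 'pos|time'
python3 - <<'E'
from h import *
d,T,s=wrist();print(T[:3,3])
im=see_tor(d,T,.033,(.6314,-.0014))
b=rectify(d,T,.003,.6314-.045,.6314+.045,-.0014-.045,-.0014+.045,.25)
cv2.imwrite('pics/p5.png',np.hstack([im,b])[:,:,::-1])
d=cams.snapshot('side');cv2.imwrite('pics/side9.png',cv2.resize(d['frame'][140:280,140:420],None,fx=2.8,fy=2.8,interpolation=2)[:,:,::-1])
E
```

```text
position: [0.6304, -0.0039, 0.006]
wrist_force: [-0.4, 0.8, 0.9]
opening: 0.0643
grasp_force: 0.0
position: [0.6144, -0.0739, 0.1547]
wrist_force: [0.2, -1.5, 0.0]
grasp_force: 0.0
time: 34.55
position: [0.61, -0.0727, 0.15]
[0.61151989 0.0025317  0.29255537]
tor x 0.6067..0.6539 y -0.0259..0.0214
```

View pics/p5.png

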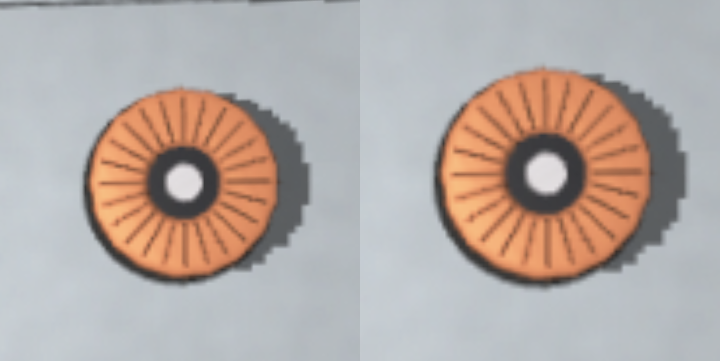

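View pics/side9.png

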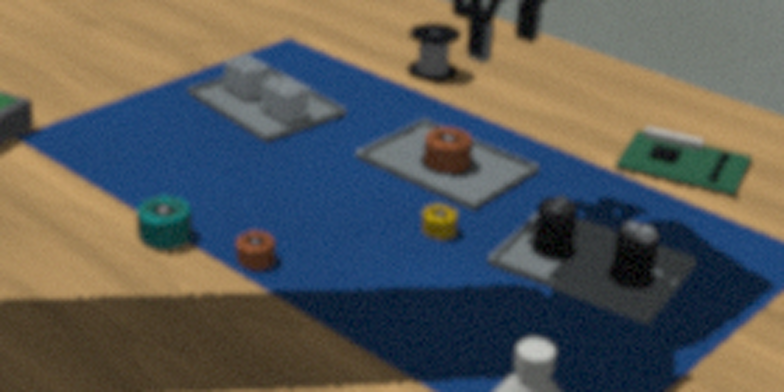

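All five parts stand upright on their spots. The toroid is centred to about 1.4 mm, nothing else has moved, and the gripper is clear. Handing in.

```bash
python3 -c "
from station import ticket
print(ticket.hand_in())"
```

```text
the job is handed in; nothing more can be done
None
```

The job is handed in: both capacitors, both heatsinks and the toroid stand released on their outlines, each about 1–2 mm from centre by the wrist camera. The arm finished at about 35 s of the 115 s and never went near the wash bottle or meter.

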